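# Hold the run key of the chocolate vibrating table

## Robot

A 6-joint arm with a two-finger parallel gripper is mounted at the origin on the work surface. World frame = base frame: x ahead of the robot, y to its left, z up, the work surface at z = 0. Lengths are in m, angles in rad, forces in N, time in s.
With the tool pointing down it reaches from about 0.35 to 0.925 m from the base axis. Payload 6.4 kg.
Tool frame: the origin (TCP) lies midway between the tips of the shut fingers; the grasp point (between the pads) lies 19 mm behind it; z points along the fingers, y is the line along which they close (so a half turn about z gives the same grasp; the last joint's range is limited). The gripper opens to 94 mm and grips with 3 to 60 N. Pads are 16 mm wide; open, the fingers measure 119 mm over their backs; the gripper's body (75 mm by 177 mm) begins 78 mm behind the grasp point.
Start: joints at [1.036, 0.245, 1.558, -0, 1.339, -0.174], TCP at [0.229, 0.608, 0.205] pointing down, gripper open.
Joint ranges: [-3.13, 3.13], [-1.02, 2.26], [0.13, 2.54], [-0.95, 4.09], [0.21, 2.88], [-2.74, 2.74]. Speed limits (rad/s): [2.57, 2.57, 3.14, 3.14, 3.14, 3.14].

## Interface

Orientations are given as a rotation vector (axis times angle).
In Python, from rig import * gives the robot as it stands. The module is installed in compiled form; this text tells all that it offers. Calls block until the motion is done:
- goto(position, orientation): joint-space move of the TCP to a pose.
- servo_line(position, orientation=None, feed=0.15, stop_force=None): straight line of the TCP; orientation=None keeps the orientation; feed is the mean speed in m/s. With stop_force (N) it stops when the force on the tool has changed by that much, and returns True; else False.
- move_j(angles): joint-space move.
- set_gripper(opening, strength=None): opening from 0.0 (shut) to 1.0 (fully open); strength is the grip in N (None keeps the last); returns when the fingers have stopped.
- pause(seconds).
- solve_ik(position, orientation): joint angles nearest the present ones, or None.
- observe(): the state.
- snapshot(name): name is "side" or "top"; returns the picture (420x560x3 uint8, red, green, blue); there is no depth.
- camera_model(name): a dict with "K" (3x3 intrinsics, pixels), "rvec" (rotation vector, rad) and "tvec" (3), from world to camera coordinates, as OpenCV has them. Camera axes: x right, y down, z forward; pixel columns grow to the right and rows downward; lengths in m; the calibration is good to about 2 mm. A picture is of the moment at which its call begins. camera_model takes no time and is no camera call.
A pose or a line that the arm cannot do raises IKError and nothing moves.
- finish_job(): hands the job in; it is judged then, once.
The state is a dict: "t": time; "qpos": joint angles; "dq": joint speeds; "tau": joint torques, N m; "eef_pos": TCP position; "eef_rot": TCP orientation; "force": force on the tool from outside, world axes, zero at the start; "wrist_torque": the same for the moment, N m; "width": opening from 0.0 (shut) to 1.0 (fully open); "grip_force": force on a finger pad.
Only numpy, scipy, OpenCV 4.12 (cv2) and the standard library are available. Lean on these libraries where they do the work, as an engineer would, in place of code of your own. Each camera call takes 0.05 s, during which the arm holds its last target. There are 200 camera calls.

## Task

Take the key with the rectangular head from the key block and push it fully home in the key switch of the vibrating table, wiggling it past the sticky pins. Only once it is home, turn it a quarter turn clockwise (seen from above) against the spring, right up to the stop, and finish while still gripping it and holding it turned. Leave the round-headed key in the block and the mould, bowl and scraper where they are.

Things in the scene. Friction and masses are not known exactly. Their poses are not given: they have to be found in the camera images.
- key_head (a point): The key to use: black rectangular head 28 mm wide (its x), 8 thick (y), 44 tall (z, up) over a steel shoulder and flat blade; 78 mm long, 40 to 85 g. Starts upright, blade in the key block (1 mm play all round; lift 30 mm to free it). This point: in the head on the long axis, 20 mm below its top, 24 above its lower end, 28 above the shoulder's underside. A half turn about z makes no difference.
- key_tip (a point): Tip of that key's blade, 58 mm below the head point. The blade is 14 mm wide (x), 5 mm thick (y) and 30 mm long from tip to shoulder, its last 4 mm tapering to 9 x 2.2 mm. Shoulder: 22 x 11 x 4 mm.
- lock_top (a point): Key switch: round steel plug 40 mm across with the key slot. This point: centre of its top face, slot mouth, on the vertical turning axis, 68 mm above the work surface; x along the slot, z up; turns with the plug. Slot 16 (x) x 7 mm, 34 deep. Two sprung sticky pins, 10 and 20 mm down, stand 3 mm in, one per broad side: 5 to 12 N to pass, easier if wiggled. Home: shoulder on this face, head point 28 mm above it.
- plug (a joint): Angle of the plug in rad: 0 at rest, growing clockwise seen from above, stop at 1.57 (a quarter turn). A spring pulls it back to 0: 0.02 N m at rest, 0.09 N m at the stop, plus 0.01 N m friction. The key turns up to 0.2 rad in the slot before it takes the plug along, so the hand must turn a little further than the plug.
- unit: Fixed grey vibrating table. Origin on the work surface below the switch axis; its x points away from the switch to the main body. The switch is in the top (66 mm high) of a control box, 110 (x) x 120 mm, centred on the origin; the main body with its steel top plate, 72 mm high, covers x 55 to 305 mm and y -128 to 208 mm.
- key_block: Fixed white key block, 135 (its x) x 50 x 45 mm tall, origin at the centre of its underside. Two slots, 16 x 7 mm, long side along its x, at 34 mm either side of its centre; one holds the key to use, the other the round-headed key, either way round.
- round_key_head (a point): Not to be used: the other key in the block, with the same blade but a black disc head 32 mm across and 8 mm thick. This point is its head's centre, 26 mm above the block's top.
- mould: Bystander: flat clear chocolate mould, 135 x 200 x 22 mm, lying on the vibrating table's top plate. Origin at the centre of its underside.
- bowl: Bystander: small steel bowl on the work surface, 100 mm across, 50 mm high. Origin at the centre of its underside.
- scraper: Bystander: spatula lying on the work surface. Origin on its underside.

How it is judged:
By the outcome, as a careful person would: the job done as asked, in the order asked, and still so for the second after the job is handed in, while the arm keeps its last pose, push and grip.
It also fails if it takes over 54 s, if anything falls off the work surface, if the arm or the gripper's body presses on something with over 40 N, if the wrist force passes 120 N, or if a joint passes its speed limit or range.

## Working session

There is one attempt and no reset: what is moved stays moved. The work goes in short steps, each a Python script; the robot and the scene stay as the last script left them, time stands still between calls to the robot, and variables do not carry over. Pictures are saved under pics/ and viewed, at most 10 in all, crops included, and the job is handed in when it is done.

```bash
mkdir -p pics; python3 - <<'E'
from rig import *
import cv2,numpy as np
for n in("side","top"):
    im=snapshot(n); cv2.imwrite(f"pics/{n}0.png",im[:,:,::-1])
    c=camera_model(n); R=cv2.Rodrigues(np.array(c["rvec"],float))[0]
    print(n,np.array(c["K"]).round(1).tolist(),(-R.T@np.array(c["tvec"]).ravel()).round(3),R[2].round(3))
o=observe();print(o["t"],o["eef_pos"],o["eef_rot"],o["width"])
E
```

```text
side [[446.9, 0.0, 282.3], [0.0, 446.9, 212.2], [0.0, 0.0, 1.0]] [-0.142 -0.726  0.76 ] [ 0.553  0.593 -0.586]
top [[523.0, 0.0, 274.0], [0.0, 523.0, 203.8], [0.0, 0.0, 1.0]] [ 0.209 -0.035  1.527] [ 0.205  0.019 -0.979]
0.1 [0.22919507 0.6076848  0.20450557] [-5.63567609e-01 -3.09008207e+00  2.46410640e-03] 1.0007429352178892
```

View pics/side0.png

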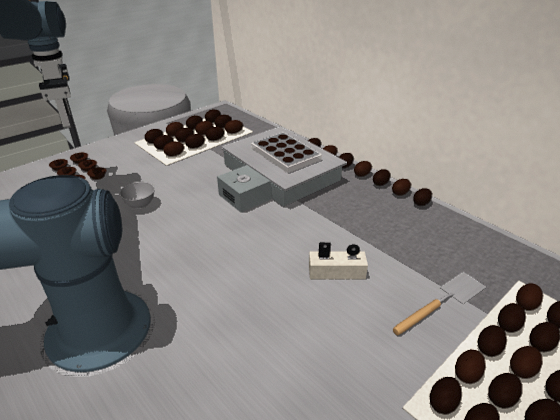

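View pics/top0.png

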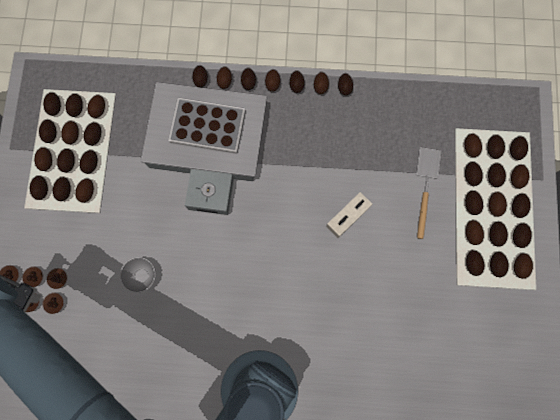

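Side: rectangular key at about (324,249), round key at (353,250), switch at (243,178). Top: block at (350,214), with the rectangular key lower left at (343,221), and plug at (208,190). Next I'll enlarge the crops and measure.

```bash
cat > h.py <<'E'
import cv2,numpy as np
from rig import *
def cam(n):
    c=camera_model(n); return np.array(c["K"],float),cv2.Rodrigues(np.array(c["rvec"],float))[0],np.array(c["tvec"],float).ravel()
def ray(n,p):
    K,R,t=cam(n); d=R.T@np.linalg.solve(K,[p[0],p[1],1]); return -R.T@t,d/np.linalg.norm(d)
def onz(n,p,z):
    o,d=ray(n,p); return o+d*(z-o[2])/d[2]
def tri(p1,p2):
    (a,d),(b,e)=ray("side",p1),ray("top",p2)
    s=np.linalg.lstsq(np.c_[d,-e],b-a,rcond=None)[0]; q,r=a+d*s[0],b+e*s[1]
    return (q+r)/2,np.linalg.norm(q-r)
def proj(n,X):
    K,R,t=cam(n); return cv2.projectPoints(np.atleast_2d(np.array(X,float)),cv2.Rodrigues(R)[0],t,K,None)[0].reshape(-1,2)
def mean(n,k=4): return np.mean([snapshot(n).astype(float) for _ in range(k)],0).astype(np.uint8)
def crop(im,c,r,s):
    x,y=c; return cv2.resize(im[y-r:y+r,x-r:x+r,::-1],None,fx=s,fy=s,interpolation=cv2.INTER_CUBIC)
E
python3 - <<'E'
from h import *
S,T=mean("side",2),mean("top",2)
np.savez("pics/a.npz",S=S,T=T)
o=np.vstack([np.hstack([crop(S,(338,258),32,6)[:298],crop(S,(243,182),32,6)[:298]]),np.hstack([crop(T,(350,214),32,6)[:298],crop(T,(210,190),32,6)[:298]])])
cv2.imwrite("pics/z.png",o)
# block white mask in top
h=cv2.cvtColor(T,cv2.COLOR_RGB2HSV)
r=T[180:250,315:385].astype(int)
m=((r[...,0]-r[...,2]>18)&(r[...,0]>150)).astype(np.uint8)
c=max(cv2.findContours(m,0,2)[0],key=cv2.contourArea); R=cv2.minAreaRect(c); b=cv2.boxPoints(R)+[315,180]
w=np.array([onz("top",p,.045) for p in b]); print(R,w.round(4).tolist(),w.mean(0), np.linalg.norm(np.diff(w,axis=0),axis=1))
# black heads
for n,I,(x0,x1,y0,y1),th in(("side",S,(305,370,235,262),45),("top",T,(325,375,190,235),60)):
    g=I[y0:y1,x0:x1].max(2); k,l,st,ce=cv2.connectedComponentsWithStats((g<th).astype(np.uint8))
    for i in range(1,k):
        if st[i,4]>8: print(n,ce[i]+[x0,y0],st[i].tolist())
print(onz("top",(208,190),.068))
E
```

```text
((34.500003814697266, 33.5), (16.970561981201172, 45.25482940673828), 45.0) [[0.4704, -0.1642, 0.045], [0.5703, -0.2531, 0.045], [0.5368, -0.2887, 0.045], [0.4378, -0.1998, 0.045]] [ 0.50381078 -0.22644751  0.045     ] [0.1337034  0.04891836 0.13303483]
side [323.79432624 249.62411348] [14, 8, 11, 15, 141]
side [352.57731959 249.73195876] [42, 10, 12, 11, 97]
top [359.33333333 203.66666667] [31, 10, 8, 8, 21]
top [342.51851852 219.81481481] [14, 26, 8, 9, 27]
[0.54265638 0.18364392 0.068     ]
```

View pics/z.png

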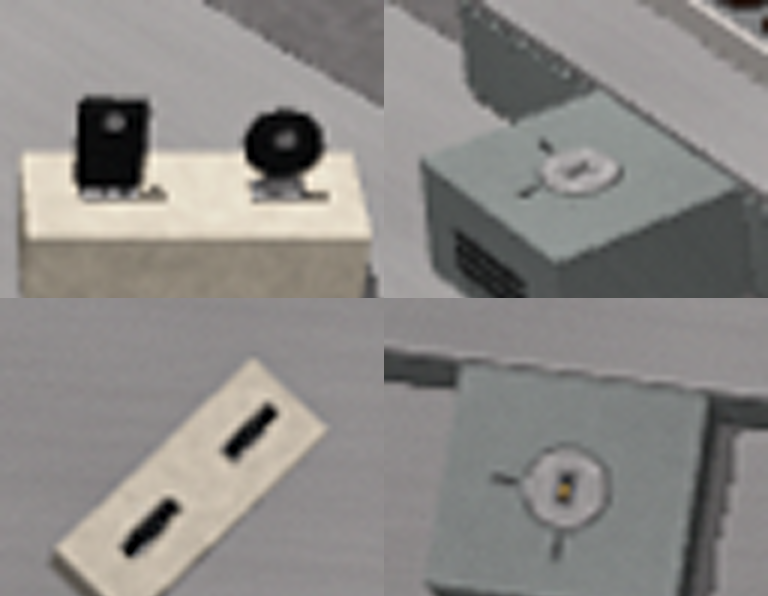

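The crops show the rectangular key in the near-left slot. The plug is near (207.9,189.1) in the top view, with its slot lying roughly along the line to the lower tick. Next come sub-pixel plug centroids and the unit yaw.

```bash
python3 - <<'E'
from h import *
d=np.load("pics/a.npz");S,T=d["S"],d["T"]
res={}
for n,I,(cx,cy),r in(("side",S,(243,178),16),("top",T,(208,189),10)):
    p=I[cy-r:cy+r,cx-r:cx+r].astype(int)
    U=cv2.resize(I[cy-r:cy+r,cx-r:cx+r],None,fx=8,fy=8,interpolation=cv2.INTER_CUBIC).astype(int)
    m=((U[...,1]-U[...,0]<4)&(U.max(2)>110)).astype(np.uint8)
    cs=cv2.findContours(m,0,1)[0]
    c=min((c for c in cs if cv2.contourArea(c)>800),key=lambda c:np.hypot(*(cv2.minEnclosingCircle(c)[0]-np.array([8*r,8*r]))))
    e=cv2.fitEllipse(cv2.convexHull(c)); q=(np.array(e[0])+.5)/8-.5+[cx-r,cy-r]; res[n]=q
    print(n,q,np.array(e[1])/8,e[2],onz(n,q,.068))
    if n=="top":
        # dark slot pixels & ticks
        g=U.max(2); k,l,st,ce=cv2.connectedComponentsWithStats((g<115).astype(np.uint8))
        for i in range(1,k):
            if st[i,4]>60:
                yx=np.argwhere(l==i); w=np.linalg.eigh(np.cov(yx.T)); print(ce[i]/8+[cx-r-.5,cy-r-.5],st[i].tolist(),w[0].round(1),w[1][:,1].round(3))
print("tri",tri(res["side"],res["top"]))
# box top (greenish) in top view
m=((T[...,1].astype(int)-T[...,0]>4)&(T.max(2)>110)).astype(np.uint8)[160:225,175:245]
c=max(cv2.findContours(m,0,2)[0],key=cv2.contourArea); h=cv2.approxPolyDP(cv2.convexHull(c),3,True)[:,0]+[175,160]
print(h.tolist(),[onz("top",p,.066).round(4).tolist() for p in h])
R=cv2.minAreaRect(c); b=cv2.boxPoints(R)+[175,160]; w=np.array([onz("top",p,.066) for p in b]); print(w.round(4).tolist(),w.mean(0))
# far/near edge of top plate: gradient per column near row 165-180
g=cv2.GaussianBlur(cv2.cvtColor(T,cv2.COLOR_RGB2GRAY),(3,3),0).astype(float)
pts=[]
for x in range(150,258,2):
    y0=int(162+(x-145)*.13); col=np.diff(g[y0-8:y0+12,x]); i=col.argmin(); pts.append([x,y0-8+i+.5])
pts=np.array(pts,np.float32); vx,vy,x0,y0=cv2.fitLine(pts,cv2.DIST_HUBER,0,.1,.01).ravel()
a,b=[onz("top",(x0+s*vx,y0+s*vy),.072) for s in(-50,50)]; v=b-a; print("plate edge dir",v, np.degrees(np.arctan2(v[0],-v[1])),np.abs((pts-[x0,y0])@[-vy,vx]).mean())
print("head side@.071",onz("side",(323.8,249.6),.071),"top@.093",onz("top",(342.5,219.8),.093),"round",onz("top",(359.3,203.7),.086),onz("side",(352.6,249.7),.071))
print("heads expected px",proj("side",[[.4784,-.2038,.071],[.4784,-.2038,.093]]),proj("top",[[.4784,-.2038,.093]]))
E
```

```text
side [243.00641441 178.03944016] [ 8.6759119  14.59876156] 89.40142822265625 [0.54328348 0.17866978 0.068     ]
top [207.04776859 188.86107063] [21.34583282 22.64248276] 36.292137145996094 [0.54583513 0.18666891 0.068     ]
[207.92439516 181.97782258] [72, 25, 27, 6, 124] [ 2.2 52.8] [0.025 1.   ]
[204.98347107 182.78409091] [51, 30, 19, 9, 121] [ 4.4 21.4] [-0.173  0.985]
[209.41050606 192.4766208 ] [24, 33, 121, 127, 2144] [ 622.1 1926.1] [-0.604  0.797]
[201.71931138 185.63772455] [26, 47, 18, 21, 167] [ 4.4 48.4] [-0.817  0.577]
[207.89364162 189.10245665] [67, 63, 31, 47, 865] [ 45.1 203.3] [-0.982  0.191]
[198.697411   188.02063107] [0, 68, 22, 17, 309] [17.5 37.5] [0.19  0.982]
tri (array([0.54818511, 0.18699123, 0.06198454]), np.float64(0.0022447479973296165))
[[211, 172], [209, 175]] [[0.5969, 0.18, 0.066], [0.5877, 0.185, 0.066]]
[[0.5966, 0.1858, 0.066], [0.5969, 0.18, 0.066], [0.588, 0.1792, 0.066], [0.5877, 0.185, 0.066]] [0.59230133 0.18249218 0.066     ]
plate edge dir [-0.01930175 -0.28945672  0.        ] -3.8149878350342306 0.43394056
head side@.071 [ 0.47822365 -0.20597769  0.071     ] top@.093 [ 0.47490378 -0.20120913  0.093     ] round [ 0.525039   -0.24749772  0.086     ] [ 0.52797554 -0.25229194  0.071     ]
heads expected px [[323.17314319 249.12395731]
 [323.70964127 241.94040456]] [[343.47643352 218.62063531]]
```

```bash
cat >> h.py <<'E'
from scipy.spatial.transform import Rotation as Ro
def down(deg): return (Ro.from_euler('z',deg,degrees=True)*Ro.from_euler('x',180,degrees=True)).as_rotvec()
E
python3 - <<'E'
from h import *
for p in((207.9,189.1),(207.5,189.1)): print(onz("top",p,.068))
a=onz("top",(207.9+.191*4,189.1-.982*4),.068)-onz("top",(207.9-.191*4,189.1+.982*4),.068); print("slot yaw",np.degrees(np.arctan2(a[1],a[0])))
for k in(0,180):
    print(k,[ (lambda q:None if q is None else q.round(2).tolist())(solve_ik(p,down(y+k))) for p,y in(([.477,-.2035,.2],-41.7),([.544,.1813,.2],-4.5),([.544,.1813,.08],-50),([.544,.1813,.08],-115))])
E
```

```text
[0.54528213 0.18416444 0.068     ]
[0.54521218 0.18531063 0.068     ]
slot yaw -5.709704534448974
0 [[-0.62, -0.06, 1.9, -0.0, 1.31, 1.68], [0.12, 0.07, 1.76, 0.0, 1.31, 1.77], [0.12, 0.22, 1.84, -0.0, 1.09, 2.57], [0.12, 0.22, 1.84, 0.0, 1.09, -2.58]]
180 [[-0.62, -0.06, 1.9, 0.0, 1.31, -1.47], [0.12, 0.07, 1.76, 0.0, 1.31, -1.37], [0.12, 0.22, 1.84, 0.0, 1.09, -0.57], [0.12, 0.22, 1.84, 0.0, 1.09, 0.56]]
```

```bash
python3 - <<'E'
from h import *
K=np.array([.477,-.2035]);r=down(138.3)
set_gripper(.45)
goto([*K,.17],r)
servo_line([*K,.115],feed=.15)
S,T=snapshot("side"),snapshot("top")
cv2.imwrite("pics/g.png",np.hstack([crop(S,(324,235),40,5),crop(T,(343,215),40,5)]))
print(servo_line([*K,.057],feed=.05,stop_force=6)); o=observe();print(o["t"],o["eef_pos"].round(4),o["force"].round(2))
set_gripper(0,4); o=observe(); print(o["width"]*94,o["grip_force"],o["force"].round(2),o["wrist_torque"].round(3),o["eef_pos"].round(4),o["t"])
E
```

```text
False
6.1333 [ 0.4773 -0.2037  0.0574] [ 0.93  0.44 -0.31]
7.922695146592087 3.999917283654213 [ 0.44 -0.08  0.29] [0.002 0.046 0.004] [ 0.477  -0.2035  0.057 ] 6.7583
```

View pics/g.png

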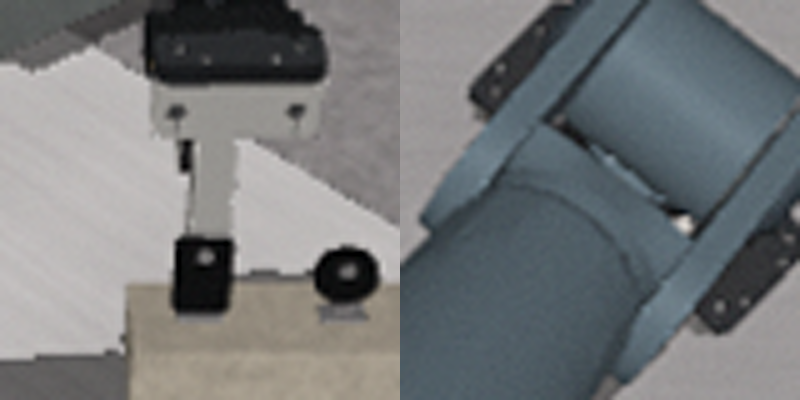

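Grip is centred (7.9 mm, almost no side force). In the side view the finger sits over the key head, slightly to its right. I'll tighten, lift, and hover over the switch.

```bash
python3 - <<'E'
from h import *
set_gripper(0,45)
servo_line([.477,-.2035,.20],feed=.12); o=observe(); print(o["width"]*94,o["force"].round(2),o["wrist_torque"].round(3))
goto([.544,.1815,.20],down(175)); servo_line([.544,.1815,.128],feed=.12); pause(.2)
o=observe(); print(o["t"],o["eef_pos"].round(4),o["width"]*94,o["force"].round(2),o["wrist_torque"].round(3),o["qpos"].round(2))
S=mean("side",2); np.save("pics/s1.npy",S); cv2.imwrite("pics/h1.png",crop(S,(243,165),32,9))
e=o["eef_pos"]; print(proj("side",[e+[0,0,-.042],e+[0,0,-.012],e+[0,0,.016],[.5433,.1787,.068]]))
E
```

```text
7.6683213578099965 [-0.29  0.03 -1.08] [-0.039 -0.036 -0.02 ]
10.7167 [0.5447 0.1816 0.1291] 7.929844115574384 [ 0.14  0.51 -0.43] [ 0.056 -0.027  0.006] [ 0.12  0.15  1.81 -0.    1.17 -1.36]
[[242.45129443 171.9177862 ]
 [241.94506701 162.97340197]
 [241.46002703 154.4033725 ]
 [243.00435794 178.03351335]]
```

View pics/h1.png

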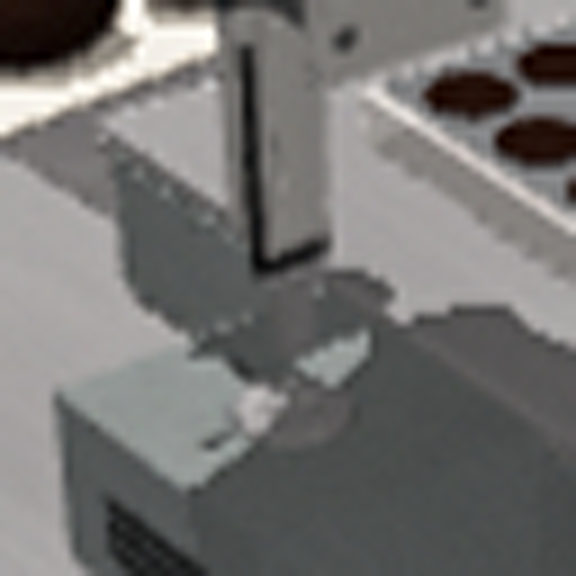

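In this view the key hangs from the finger over the plug. The blade is low in contrast, from about (243,166) to (244,174), and the plug is near (243.3,178). I'll enhance the contrast to see the tip.

```bash
python3 - <<'E'
from h import *
S=np.load("pics/s1.npy"); A=np.load("pics/a.npz")["S"]
def p(I): return I[158:188,228:258]
g=p(S).astype(float); g=np.clip((g-50)*2.0,0,255).astype(np.uint8)
o=observe(); e=o["eef_pos"]
d=np.clip(128+1.5*(p(S).astype(int)-p(A)),0,255).astype(np.uint8)
z=[cv2.resize(x[...,::-1],None,fx=13,fy=13,interpolation=cv2.INTER_CUBIC) for x in(g,d)]
cv2.imwrite("pics/h2.png",np.hstack(z))
E
```

```text
(no output)
```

View pics/h2.png

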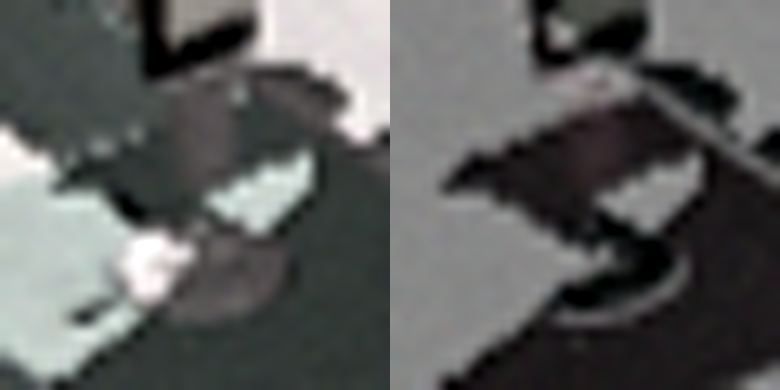

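Blade tip is at (243.3,172.5) against a predicted (242.45,171.9). The plug is at (243.05,178.1). I'll use this relative offset as the target and probe down gently.

```bash
python3 - <<'E'
from h import *
for p in((243.05,178.1),(242.2,177.4),(242.2,177.8)): print(onz("side",p,.068).round(4))
P=onz("side",(242.2,177.5),.068)[:2]
o0=observe(); servo_line([*P,.122],down(175),feed=.05); pause(.2); f0=observe()["force"]
hit=servo_line([*P,.100],feed=.015,stop_force=3); o=observe()
print(P,hit,o["t"],o["eef_pos"].round(4),(o["force"]-f0).round(2),o["wrist_torque"].round(3),o["width"]*94)
E
```

```text
[0.5432 0.1783 0.068 ]
[0.5438 0.1831 0.068 ]
[0.5424 0.1813 0.068 ]
[0.54344044 0.18266436] True 12.6 [0.5434 0.182  0.1006] [ 1.83 -2.15  2.58] [-0.372 -0.175  0.002] 7.723015351874206
```

The blade entered the slot: tip about 9 mm down, at the first pin, with mild side force. Next I'll wiggle it down while nulling the lateral force.

```bash
cat > ins.py <<'E'
from h import *
set_gripper(0,60)
f0=np.array([.14,.51,-.43])
o=observe(); p=np.array(o["eef_pos"]); yaw=175.; z=p[2]; k=0; log=[]
while k<70:
    k+=1
    o=observe(); f=o["force"]-f0
    p[:2]+=np.clip(1e-4*f[:2],-3e-4,3e-4)
    if f[2]<14: z-=.001
    elif f[2]>20: z+=.0005
    servo_line([p[0],p[1],z],down(yaw+[4,-4][k%2]),feed=.02)
    o=observe(); f=o["force"]-f0; h=o["eef_pos"][2]
    if k%3==0 or h<.082: print(k,round(o["t"],2),"z",round(h,4),"cmd",round(z,4),"f",f.round(1),"tq",o["wrist_torque"].round(2),"xy",p[:2].round(4))
    if h<.0835 and f[2]>12 or z<.0765: break
E
python3 ins.py
```

```text
3 13.65 z 0.0973 cmd 0.0972 f [-0.1 -1.9  4.3] tq [-0.32  0.11  0.02] xy [0.5432 0.1812]
6 14.53 z 0.0944 cmd 0.0942 f [ 1.2 -1.3  3.6] tq [-0.16 -0.21 -0.04] xy [0.5432 0.1808]
9 15.4 z 0.0914 cmd 0.0912 f [1.2 0.7 5.4] tq [ 0.18 -0.11 -0.01] xy [0.5434 0.1808]
12 16.27 z 0.0881 cmd 0.0882 f [ 0.  -0.5  4.4] tq [ 0.24 -0.17 -0.06] xy [0.5434 0.1809]
15 17.15 z 0.085 cmd 0.0852 f [1.9 2.1 2.5] tq [ 0.61 -0.36 -0.02] xy [0.5434 0.1812]
18 18.02 z 0.0816 cmd 0.0822 f [ 1.1 -0.  -0.2] tq [ 0.23 -0.21 -0.03] xy [0.5437 0.1815]
19 18.32 z 0.0808 cmd 0.0812 f [-0.1  1.1  0.8] tq [ 0.37 -0.16 -0.02] xy [0.5438 0.1815]
20 18.61 z 0.0801 cmd 0.0802 f [-1.1 -0.5  2.3] tq [-0.11  0.13 -0.04] xy [0.5438 0.1816]
21 18.9 z 0.08 cmd 0.0792 f [-3.4 -0.5  6.5] tq [ 0.03  0.48 -0.04] xy [0.5437 0.1816]
22 19.19 z 0.0799 cmd 0.0782 f [-3.7 -2.9 11.7] tq [-0.23  0.95  0.  ] xy [0.5434 0.1815]
23 19.48 z 0.0798 cmd 0.0772 f [-5.6 -0.6 16.2] tq [0.04 1.21 0.02] xy [0.5431 0.1813]
```

Contact came at TCP z = 0.080, which is exactly the predicted home height (shoulder on the plug). Now I'll turn clockwise in small steps with a light downward hold, nulling side force.

```bash
cat > turn.py <<'E'
from h import *
f0=np.array([.14,.51,-.43])
p=np.array([.5435,.1814]); z=.0786; yaw=175.
def act(o): return np.degrees((lambda R:np.arctan2(R[1,0],R[0,0]))(Ro.from_rotvec(o["eef_rot"]).as_matrix()))
servo_line([*p,z],down(yaw),feed=.02)
while yaw>64:
    o=observe(); f=o["force"]-f0
    p+=np.clip(1.2e-4*f[:2],-5e-4,5e-4); z+=np.clip(1e-4*(f[2]-6),-3e-4,3e-4)
    yaw-=4 if yaw>88 else 1.5
    servo_line([*p,z],down(yaw),feed=.01)
    o=observe(); f=o["force"]-f0
    print(round(o["t"],2),"yaw",yaw,round(act(o),1),"z",round(o["eef_pos"][2],4),"f",f.round(1),"tz",round(o["wrist_torque"][2],3),"xy",p.round(4),o["eef_pos"][:2].round(4),round(o["width"]*94,2))
    if abs(o["wrist_torque"][2])>.3 or np.linalg.norm(f)>35: break
E
python3 turn.py
```

```text
19.98 yaw 171.0 170.9 z 0.08 f [-1.4  0.2  7.3] tz -0.017 xy [0.5431 0.1813] [0.5436 0.1816] 7.45
20.23 yaw 167.0 166.9 z 0.08 f [-1.3  0.3  5.7] tz 0.051 xy [0.5429 0.1813] [0.5436 0.1817] 7.49
20.48 yaw 163.0 162.9 z 0.08 f [-1.2  1.3  6.3] tz 0.083 xy [0.5428 0.1813] [0.5435 0.1818] 7.68
20.73 yaw 159.0 159.0 z 0.08 f [1.2 1.3 6.2] tz -0.005 xy [0.5426 0.1815] [0.5435 0.182 ] 7.34
20.98 yaw 155.0 155.0 z 0.08 f [-0.5  1.7  5.4] tz -0.006 xy [0.5428 0.1816] [0.5436 0.1821] 7.57
21.23 yaw 151.0 151.0 z 0.08 f [0.1 1.3 6.8] tz 0.095 xy [0.5427 0.1818] [0.5436 0.1823] 7.95
21.48 yaw 147.0 147.1 z 0.08 f [0.4 1.5 5.5] tz -0.008 xy [0.5427 0.182 ] [0.5436 0.1825] 7.52
21.73 yaw 143.0 143.1 z 0.08 f [1.4 1.4 5.4] tz 0.029 xy [0.5428 0.1822] [0.5437 0.1826] 7.87
21.98 yaw 139.0 139.1 z 0.08 f [-0.5  2.2  6.4] tz 0.035 xy [0.5429 0.1823] [0.5438 0.1828] 7.57
22.23 yaw 135.0 135.1 z 0.08 f [0.4 1.7 5.3] tz 0.088 xy [0.5429 0.1826] [0.5439 0.1829] 7.76
22.48 yaw 131.0 131.1 z 0.08 f [-0.1  1.2  6.9] tz 0.071 xy [0.5429 0.1828] [0.544  0.1831] 7.29
22.73 yaw 127.0 127.1 z 0.08 f [0.  1.5 6.3]
[... 1217 characters left out ...]
 tz 0.126 xy [0.5448 0.1841] [0.5457 0.184 ] 7.58
26.23 yaw 81.0 81.2 z 0.08 f [1.5 0.3 6.2] tz 0.079 xy [0.5448 0.184 ] [0.5457 0.184 ] 7.63
26.48 yaw 79.5 79.7 z 0.08 f [1.7 0.9 6.7] tz 0.081 xy [0.545 0.184] [0.5459 0.184 ] 7.73
26.73 yaw 78.0 78.2 z 0.08 f [ 1.8 -0.4  6. ] tz 0.117 xy [0.5452 0.1841] [0.546 0.184] 7.45
26.98 yaw 76.5 76.7 z 0.08 f [ 1.  -0.5  6.1] tz 0.168 xy [0.5454 0.1841] [0.5462 0.184 ] 7.61
27.23 yaw 75.0 75.2 z 0.08 f [1.3 0.2 5.7] tz 0.139 xy [0.5455 0.184 ] [0.5464 0.184 ] 7.67
27.48 yaw 73.5 73.7 z 0.0799 f [ 1.1 -0.2  5.7] tz 0.262 xy [0.5457 0.1841] [0.5465 0.184 ] 7.82
27.73 yaw 72.0 72.3 z 0.08 f [0.  0.9 6.6] tz 0.349 xy [0.5458 0.184 ] [0.5466 0.184 ] 7.91
```

```bash
python3 - <<'E'
from h import *
def avg(n=12):
    a=[]
    for _ in range(n): pause(.03); o=observe(); a.append([*o["force"],o["wrist_torque"][2],o["eef_pos"][2]])
    return np.mean(a,0).round(3)
print(avg()); o=observe(); e=o["eef_pos"]
for y in(71,70):
    servo_line([.5459,.1840,.0786],down(y),feed=.01); print(y,avg())
S=mean("side",2); cv2.imwrite("pics/end.png",crop(S,(243,170),32,9)); print(observe()["t"])
E
```

```text
[1.378 0.783 5.89  0.348 0.08 ]
71 [-0.395  0.825  9.552  0.373  0.08 ]
70 [-0.342  0.66   9.022  0.47   0.08 ]
29.5333
```

View pics/end.png

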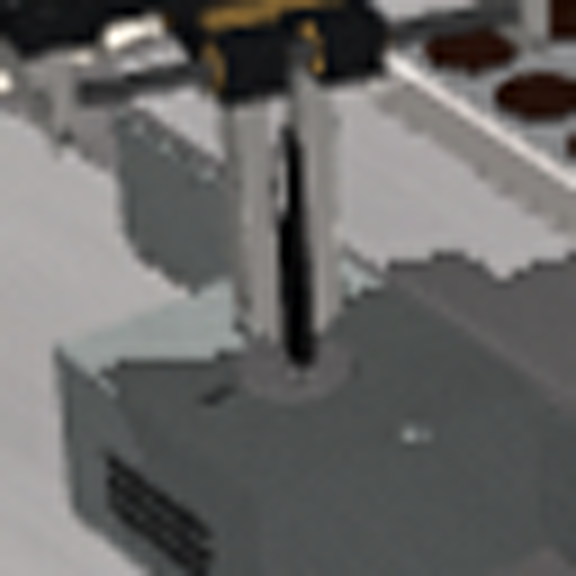

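The key is seated in the plug, shoulder on its face, with the fingers gripping the head a quarter turn on. The average torque of 0.47 N m, far above the 0.10 N m of spring plus friction, shows the plug is on its stop.

```bash
python3 -c "
from rig import *
print(finish_job())"
```

```text
the job is handed in; nothing more can be done
None
```

I handed the job in at about 30 s, with the rectangular key fully home, turned a quarter turn clockwise against the stop, and still gripped and held there; no result was reported back.

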